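# Load the check balls into a valve housing and shut its cover

### The arm

A 7-joint arm with a two-finger parallel gripper is mounted at the origin on the work surface. World frame = base frame: x ahead of the robot, y to its left, z up, the work surface at z = 0. Lengths are in mm, angles in degrees, forces in N, time in s.
With the tool pointing down it reaches from about 425 to 950 mm from the base axis. Payload 4.7 kg.
Tool frame: the origin (TCP) lies at the very end of the fingers, on their centre line; the grasp point (between the pads) lies 19 mm behind it; z points along the fingers, x is the direction in which the jaws open and shut, and the axes are right-handed (so a half turn about z gives the same grasp; the last joint's range is limited). The gripper opens to 85 mm and grips with 20 to 120 N. Pads are 22 mm wide; open, the fingers measure 114 mm over their backs; the gripper's body (76 mm by 85 mm) begins 54 mm behind the grasp point. The pads swing forward as they close: fully open they stand 13 mm farther back than shut.
Start: joints at [-68.004, 26.849, -2.785, 87.806, 1.381, 65.374, -4.715], TCP at [270.756, 618.336, 231.335] pointing down, gripper open.
Joint ranges: [-148.3, 148.3], [-19.14, 114.17], [-79.39, 73.82], [5.75, 140.21], [-59.74, 239.74], [12.07, 113.84], [-152.46, 152.46]. Speed limits (degrees/s): [147.25, 147.25, 180, 180, 180, 180, 180].

### API

Orientations are given as [roll, pitch, yaw] about the fixed x, y, z axes, in that order (R = Rz(yaw) Ry(pitch) Rx(roll)).
In Python, from workcell import env, read_camera, camera_info gives the robot as it stands. Calls block until the motion is done:
- env.goto(position, orientation): joint-space move of the TCP to a pose.
- env.line_to(position, rot=None, max_speed=150): straight line of the TCP; rot=None keeps the orientation; max_speed is the mean speed in mm/s.
- env.goto_joints(angles): joint-space move.
- env.command_gripper(opening, force=None): finger opening in mm; force is the grip in N (None keeps the last); returns when the fingers have stopped.
- env.dwell(seconds).
- env.inverse_kinematics(position, orientation): joint angles nearest the present ones, or None.
- read_camera(name): name is "scene" or "top" or "wrist"; returns the picture (480x640x3 uint8, red, green, blue); there is no depth.
- camera_info(name): a dict with "fx", "fy", "cx", "cy" (pixels), "dist" ([k1, k2, p1, p2, k3] as OpenCV has them; the pictures are not rectified), "view" (4x4, takes a point from world to camera coordinates). Camera axes: x right, y up, looking along -z (the intrinsics and any distortion apply to the point x, -y, -z); pixel columns grow to the right and rows downward; lengths in mm; the calibration is good to about 2 mm. A picture is of the moment at which its call begins: read the wrist's pose just before it. camera_info takes no time and is no camera call; for the wrist camera it gives the pose at the moment of the call.
A pose or a line that the arm cannot do raises env.IKError and nothing moves.
- env.close_job(): hands the job in, once; it reports no verdict.
Readings, each from a call of its own:
- env.get_t(): time.
- env.get_joints(): joint angles.
- env.get_qd(): joint speeds.
- env.get_joint_torque(): joint torques, N m.
- env.get_tcp_pos(): TCP position.
- env.get_tcp_rot(): TCP orientation.
- env.get_force(): force on the tool from outside, world axes, zero at the start.
- env.get_ft_torque(): the same for the moment, N m.
- env.get_finger_gap(): finger opening in mm.
Only numpy, scipy, OpenCV 4.12 (cv2) and the standard library are available. Lean on these libraries where they do the work, as an engineer would, in place of code of your own. Each camera call takes 0.05 s, during which the arm holds its last target. There are 200 camera calls.

### The job

Put the three steel check balls from the black rest into the blue valve housing, one in each bore: the large ball in the large bore, a small ball in each of the two small bores. Then shut the housing's hinged cover fully over them, and leave the tin, the wrench and the plug where they are.

Things in the scene. Friction and masses are not known exactly. Their poses are not given: they have to be found in the camera images.
- housing: blue cast block fixed to the bench, 160 (x) by 120 (y) by 50 mm (z), bores in a row along x in the middle of its flat top, a 14 mm port boss on each x end. Origin: centre of its underside; its x points roughly at the robot. The cover is hinged along its +y edge (robot's right) and leans over the bores: they are reached from the open -y side, tool body leaning about 40 degrees towards -y
- bore_small_a (a point): centre of the mouth of a round blind bore, 29 mm diameter, 38 mm deep, in the housing's flat top (50 mm above the bench); at x = -50 mm, y = 0 of the housing
- bore_small_b (a point): centre of the mouth of a round blind bore, 29 mm diameter, 38 mm deep, in the housing's flat top (50 mm above the bench); at x = -6 mm, y = 0 of the housing
- bore_large (a point): centre of the mouth of a round blind bore, 40 mm diameter, 38 mm deep, in the housing's flat top (50 mm above the bench); at x = 45 mm, y = 0 of the housing
- cover (a joint): hinge of the cover, rad: 0 = shut flat on the housing, 1.1 = fully open (a stop lets it go no farther, so it always overhangs the bores). Stiff: stays where left, 2 to 4 N at the free edge moves it. Hinge axis along the housing's x at y = +62, z = +53 mm of the housing. The cover is a blue plate 160 by 130 by 5 mm
- cover_edge (a point): middle of the cover's free edge, in the plate's mid-thickness, 130 mm from the hinge axis; when shut it lies at y = -68, z = +53 mm of the housing, 8 mm out over its -y side
- rest: black plate fixed to the bench, 64 (x) by 170 (y) by 14 mm (z), with three equal 13 mm square holes along y at y = -55, 0, +55 mm, a ball in each. Origin: centre of its underside, on the bench
- ball_small_a: loose bright steel ball, 24 mm diameter; origin at its centre. At the start it rests in one of the three holes of the black rest, its centre 24 mm above the bench. It looks no different from the others but for its size
- ball_small_b: loose bright steel ball, 24 mm diameter; origin at its centre. At the start it rests in one of the three holes of the black rest, its centre 24 mm above the bench. It looks no different from the others but for its size
- ball_large: loose bright steel ball, 34 mm diameter; origin at its centre. At the start it rests in one of the three holes of the black rest, its centre 30 mm above the bench. It looks no different from the others but for its size
- tin: bystander: closed round tin with a white lid, 62 mm diameter, 45 mm tall; origin under its centre
- wrench: bystander: flat steel wrench, 178 mm long, 6 mm thick, lying along its x; origin under its middle
- plug: bystander: round pipe plug standing on its flange, 48 mm diameter, 34 mm tall; origin under its centre

How it is judged:
By the outcome, as a careful person would: the job done as asked, in the order asked, and still so for the second after the job is handed in, with the robot touching nothing.
It also fails if it takes over 72 s, if anything falls off the work surface, if the arm or the gripper's body presses on something with over 40 N, if the wrist force passes 120 N, or if a joint passes its speed limit or range.

## Working session

There is one attempt and no reset: what is moved stays moved. The work goes in short steps, each a Python script; the robot and the scene stay as the last script left them, time stands still between calls to the robot, and variables do not carry over. Pictures are saved under pics/ and viewed, about 8 in all and at most 12, crops included, and the job is handed in when it is done.

```bash
mkdir -p pics; ls; python3 - <<'E'
from workcell import env, read_camera, camera_info
import cv2, numpy as np
for n in ("top","scene"):
    cv2.imwrite(f"pics/{n}0.png", cv2.cvtColor(read_camera(n),cv2.COLOR_RGB2BGR))
    c=camera_info(n); print(n,{k:(np.round(v,4).tolist()) for k,v in c.items()})
print(env.get_t(), env.get_tcp_pos(), env.get_tcp_rot())
E
```

```text
pics
top {'fx': 473.5656, 'fy': 473.5656, 'cx': 312.2908, 'cy': 248.096, 'dist': [0.0018, 0.0, 0.0, 0.0, 0.0], 'view': [[0.0701, -0.9975, 0.0001, 83.8416], [0.9736, 0.0684, 0.2176, -633.3175], [-0.217, -0.0152, 0.976, -737.5396], [0.0, 0.0, 0.0, 1.0]]}
scene {'fx': 620.7569, 'fy': 620.7569, 'cx': 321.6002, 'cy': 236.1076, 'dist': [-0.1492, 0.0, 0.0, 0.0, 0.0], 'view': [[0.7173, 0.6968, 0.0012, -523.9357], [-0.585, 0.6013, 0.5442, 245.1075], [0.3785, -0.391, 0.8389, -1577.684], [0.0, 0.0, 0.0, 1.0]]}
0.1 [270.52189027 617.83210726 230.34579618] [1.79997252e+02 1.03204909e-01 6.63540070e+01]
```

View pics/top0.png

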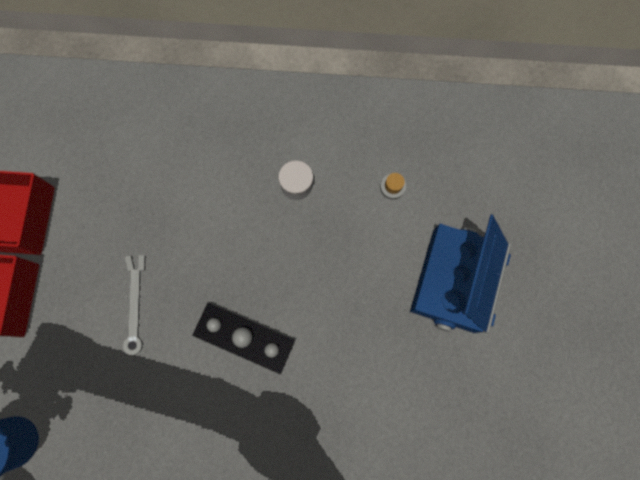

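View pics/scene0.png

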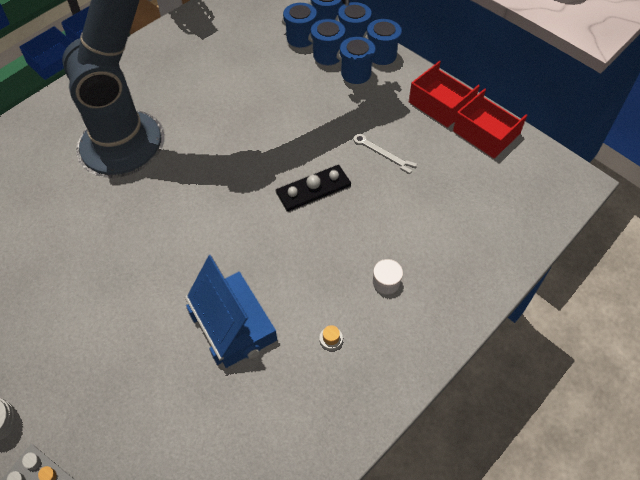

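Top view: balls at about (214,325), (242,338, the large one) and (271,351). The housing is near (460,277), and the open cover overhangs it from the right.

```bash
python3 - <<'E'
import cv2, numpy as np
t=cv2.imread("pics/top0.png")
a=cv2.resize(t[295:380,185:305],None,fx=5,fy=5,interpolation=cv2.INTER_CUBIC)
b=cv2.resize(t[210:340,400:520],None,fx=4.5,fy=4.5,interpolation=cv2.INTER_CUBIC)
b=cv2.convertScaleAbs(b,alpha=1.8,beta=10)
for im,s,x0,y0,n in((a,5,185,295,"a"),(b,4.5,400,210,"b")):
    for k in range(0,200,10):
        x=int((k+0.5)*s)
        if x<im.shape[1]: cv2.line(im,(x,0),(x,6),(0,255,255),1); cv2.putText(im,str(x0+k),(x,16),0,.35,(0,255,255))
        if x<im.shape[0]: cv2.line(im,(0,x),(6,x),(0,255,255),1); cv2.putText(im,str(y0+k),(8,x),0,.35,(0,255,255))
    cv2.imwrite(f"pics/crop_{n}.png",im)
E
```

```text
(no output)
```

View pics/crop_a.png

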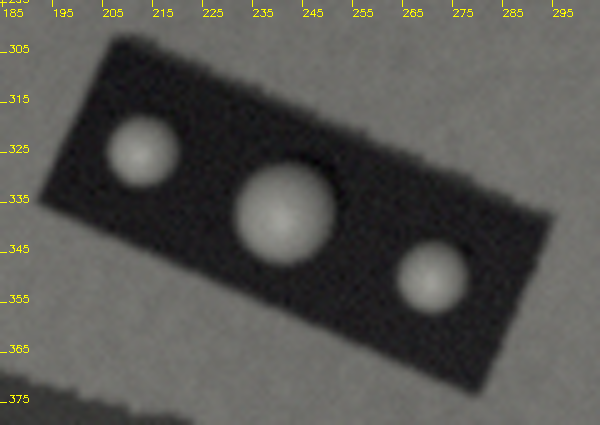

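View pics/crop_b.png

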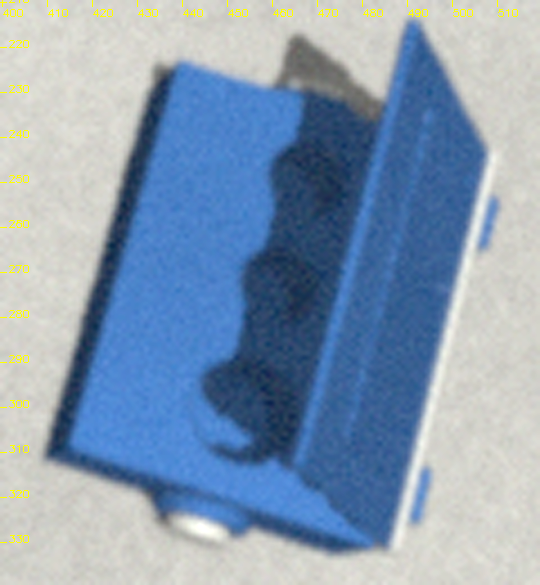

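Rest: ball centres in the crop at (143,152), (284,214; large) and (432,277). Housing top corners on the −y edge are at (183,64) and (68,443), and the cover's free edge runs from (412,24) to (298,465). Next I fit the poses and overlay the result on the scene camera view.

```bash
cat > h.py <<'E'
from workcell import env, read_camera, camera_info
import cv2, numpy as np
from scipy.optimize import least_squares
from scipy.spatial.transform import Rotation as R
F=np.diag([1,-1,-1.])
def proj(n,P,c=None):
    c=c or camera_info(n); V=np.array(c["view"]); K=np.array([[c["fx"],0,c["cx"]],[0,c["fy"],c["cy"]],[0,0,1]])
    p=(np.atleast_2d(P)@V[:3,:3].T+V[:3,3])@F
    return cv2.projectPoints(p.reshape(-1,1,3),np.zeros(3),np.zeros(3),K,np.array(c["dist"],float))[0][:,0]
def ray(n,px,z,c=None):
    c=c or camera_info(n); V=np.array(c["view"]); K=np.array([[c["fx"],0,c["cx"]],[0,c["fy"],c["cy"]],[0,0,1]])
    u=cv2.undistortPoints(np.array([[px]],float),K,np.array(c["dist"],float))[0,0]
    d=V[:3,:3].T@(F@np.array([u[0],u[1],1])); o=-V[:3,:3].T@V[:3,3]
    return o+d*(z-o[2])/d[2]
def pose(x,P):  # x: x,y,yaw(rad)
    return np.atleast_2d(P)@R.from_euler("z",x[2]).as_matrix().T+[x[0],x[1],0]
def save(im,n): cv2.imwrite(f"pics/{n}.png",cv2.cvtColor(im,cv2.COLOR_RGB2BGR))
E
python3 - <<'E'
from h import *
for c,z in(((143,152),24),((284,214),30),((432,277),24)):
    print(np.round(ray("top",(c[0]/5+184.6,c[1]/5+294.6),z),1))
for c in ((118,34),(40,204),(553,213),(480,393)): print("rest",np.round(ray("top",(c[0]/5+184.6,c[1]/5+294.6),14),1))
ct,st=np.cos(1.1),np.sin(1.1)
P=np.array([[-80,-60,50],[80,-60,50],[80,-60,0],[-80,62-130*ct,53+130*st],[80,62-130*ct,53+130*st]])
px=np.array([[183,64],[68,443],[48,457],[412,24],[298,465]])/4.5+[399.6,209.6]
f=lambda x:(proj("top",pose(x,P))-px).ravel()
s=least_squares(f,[600,-200,np.pi]); print(s.x,np.degrees(s.x[2]),np.round(s.fun.reshape(-1,2),1))
s2=least_squares(lambda x:f(x)[:6],s.x); print("block only",s2.x,np.degrees(s2.x[2]),np.round(s2.fun,1))
x=s.x; np.save("house.npy",x)
ang=np.linspace(0,2*np.pi,40)
def draw(n,crop,k,out):
    im=cv2.imread(f"pics/{n}0.png"); x0,y0,x1,y1=crop
    im=cv2.resize(im[y0:y1,x0:x1],None,fx=k,fy=k,interpolation=cv2.INTER_CUBIC)
    im=cv2.convertScaleAbs(im,alpha=1.6,beta=10)
    def pl(Q,col): 
        q=((proj(n,pose(x,Q))-[x0,y0]+.5)*k).astype(int); cv2.polylines(im,[q.reshape(-1,1,2)],True,col,1)
    sq=np.array([[-80,-60],[80,-60],[80,60],[-80,60]])
    for z in(0,50): pl(np.c_[sq,np.full(4,z)],(0,255,0))
    pl([[-80,62,53],[80,62,53],P[4],P[3]],(0,0,255))
    for bx,d in((-50,29),(-6,29),(45,40)): pl(np.c_[bx+d/2*np.cos(ang),d/2*np.sin(ang),50+0*ang],(0,255,255))
    return im
a=draw("top",(400,210,520,340),4,0); b=draw("scene",(170,240,290,370),2.3,0)
b=draw("scene",(170,245,280,375),4,0)
cv2.imwrite("pics/ov.png",np.hstack([a[:520,:400],b[:520,:400]]))
c=camera_info("wrist"); V=np.array(c["view"]); o=-V[:3,:3].T@V[:3,3]
T=R.from_euler("xyz",env.get_tcp_rot(),degrees=True); print("wristcam in tool",T.inv().apply(o-env.get_tcp_pos()))
E
```

```text
[487.2 291.1  24. ]
[469.4 239.1  30. ]
[451.9 187.   24. ]
rest [528.3 306.9  14. ]
rest [467.2 327.2  14. ]
rest [476.7 147.5  14. ]
rest [414.1 167.9  14. ]
[ 599.92157722 -125.16917415    2.89298354] 165.7557469919322 [[-4.2 -1.5]
 [-3.1  0.5]
 [-4.4 -0. ]
 [ 5.2 -1.3]
 [ 4.7  1.7]]
block only [ 599.04486314 -132.13022698    2.88112149] 165.07610169299957 [ 0.3 -1.   0.5  0.7 -0.9  0.2]
wristcam in tool [  -0.93088826  -80.31031497 -142.3402667 ]
```

View pics/ov.png

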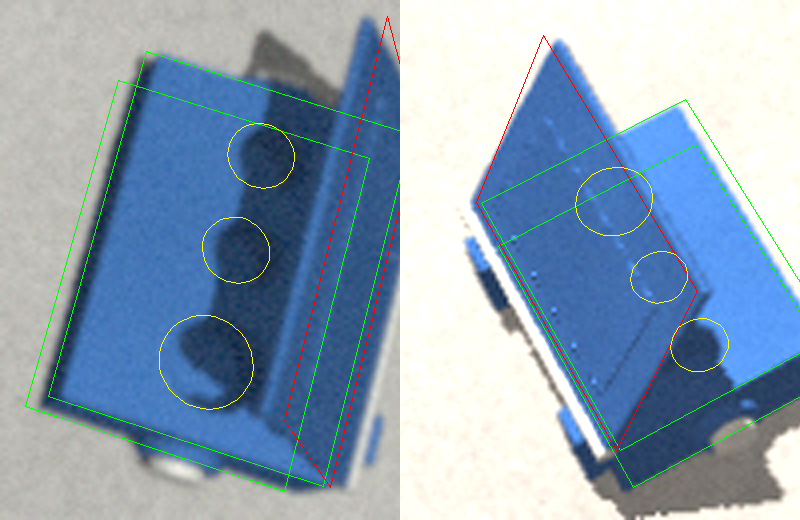

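The block-only fit is good. The cover residuals mean its angle isn't 1.1, so I'll fit the angle too, using both cameras.

```bash
python3 - <<'E'
from h import *
def cp(th): return [[s*80,62-130*np.cos(th),53+130*np.sin(th)] for s in(-1,1)]
B=[[-80,-60,50],[80,-60,50],[80,-60,0]]
pt=np.array([[183,64],[68,443],[48,457],[412,24],[298,465]])/4.5+[399.6,209.6]
ps=np.array([[283,107],[160,40],[308,292]])/4+[169.6,244.6]
def f(x):
    return np.r_[proj("top",pose(x,B+cp(x[3])))-pt, proj("scene",pose(x,[B[1]]+cp(x[3])[::-1]))-ps].ravel()
for nm,sel in(("all",slice(None)),("top",slice(0,10)),("scene",slice(10,16))):
    s=least_squares(lambda x:f(x)[sel],[599,-132,2.88,1.0]); print(nm,np.round(s.x,3),np.degrees(s.x[2]),np.round(s.fun.reshape(-1,2),1).tolist())
    if nm=="all": x=s.x; np.save("house.npy",x)
print("bores",np.round(pose(x,[[-50,0,50],[-6,0,50],[45,0,50]]),1))
# feasibility of place poses
Rz=R.from_euler("z",x[2]).as_matrix()
for lean in (35,40,45):
  for sg in(1,-1):
    z=Rz@[0,np.sin(np.radians(lean)),-np.cos(np.radians(lean))]; X=sg*Rz@[1,0,0]; M=np.c_[X,np.cross(z,X),z]
    e=R.from_matrix(M).as_euler("xyz",degrees=True)
    # camera at tool y=-80
    print(lean,sg,np.round(e,1),"tool -y in housing",np.round(Rz.T@(-M[:,1]),2))
    for bx in(-50,-6,45):
      for up in (20,90):
        b=pose(x,[[bx,0,50+up]])[0]; q=env.inverse_kinematics(b,e); print(bx,up,None if q is None else np.round(q))
E
```

```text
all [ 599.012 -131.673    2.881    0.994] 165.0850597726209 [[0.0, -1.0], [0.3, 0.7], [-1.2, 0.2], [0.7, -1.4], [-1.0, 0.2], [-1.6, -0.4], [-0.5, -0.6], [-0.0, 0.7]]
top [ 598.733 -132.103    2.884    0.992] 165.24780421624808 [[0.1, -0.8], [0.6, 1.1], [-0.8, 0.5], [0.7, -1.2], [-0.7, 0.4]]
scene [ 600.984 -129.479    2.88     1.015] 165.01603424916496 [[-0.1, -0.5], [-0.2, -0.5], [0.3, 0.9]]
bores [[ 647.3 -144.5   50. ]
 [ 604.8 -133.2   50. ]
 [ 555.5 -120.1   50. ]]
35 1 [-145.    -0.   165.1] tool -y in housing [0.   0.82 0.57]
-50 20 [ -5.  41.  -1.  94.  37.  64. 137.]
-50 90 [ -5.  36.  -1.  93.  36.  69. 141.]
-6 20 [ -7.  38.  -0. 101.  38.  62. 134.]
-6 90 [ -6.  33.  -1.  99.  36.  67. 138.]
45 20 [ -8.  35.  -0. 108.  38.  59. 130.]
45 90 [ -8.  29.  -1. 106.  36.  66. 135.]
35 -1 [145.    0.  -14.9] tool -y in housing [-0.   -0.82 -0.57]
-50 20 [-28.  46.  35.  96.  12.  54. -23.]
-50 90 [-29.  41.  37.  94.  13.  60. -20.]
-6 20 [-30.  43.  34. 102.  14.  52. -26.]
-6 90 [-32.  37.  36. 100.  15.  58. -24.]
45 20 [-33.  39.  34. 109.  16.  50. -30.]
45 90 [-34.  33.  3
[... 621 characters left out ...]
2. -34.]
45 90 [-36.  36.  36. 107.  21.  59. -31.]
45 1 [-135.     0.   165.1] tool -y in housing [0.   0.71 0.71]
-50 20 [ -7.  45.  -2.  93.  45.  71. 130.]
-50 90 [ -7.  40.  -3.  91.  44.  76. 134.]
-6 20 [ -9.  42.  -2.  99.  45.  70. 127.]
-6 90 [ -8.  37.  -3.  98.  43.  75. 131.]
45 20 [-10.  39.  -3. 106.  44.  68. 123.]
45 90 [-10.  33.  -4. 105.  43.  73. 128.]
45 -1 [135.    0.  -14.9] tool -y in housing [ 0.   -0.71 -0.71]
-50 20 [-32.  51.  37.  95.  17.  58. -29.]
-50 90 [-33.  46.  39.  93.  18.  63. -26.]
-6 20 [-34.  48.  36. 101.  19.  56. -32.]
-6 90 [-36.  42.  38. 100.  21.  62. -29.]
45 20 [-37.  44.  36. 108.  21.  54. -37.]
45 90 [-39.  38.  38. 106.  23.  60. -34.]
```

Housing fit agrees between cameras to about 2 mm, with the cover at about 0.99 rad. The ball row measures 109.9 mm against a nominal 110 mm. First I'll pick the large ball and stage it beside the housing.

```bash
cat >> h.py <<'E'
H=np.load("house.npy")
BALL={"L":(469.5,239.1,30,17),"A":(487.2,291.1,24,12),"B":(451.9,187.0,24,12)}
LEAN=43
DOWN=[180,0,-18.7]; TILT=[180-LEAN,0,np.degrees(H[2])-180]
def tip(bx,d,y=0,up=0):   # TCP so that a ball held d behind the tip is over the bore, fingers' lowest point 52.5 high
    s,c=np.sin(np.radians(LEAN)),np.cos(np.radians(LEAN))
    return pose(H,[[bx,y+d*s,52.5+11*s+up]])[0]
def pick(k):
    x,y,z,r=BALL[k]; zt=16.0 if k!="L" else 19.5
    env.goto([x,y,85],DOWN); 
    env.line_to([x,y,zt],max_speed=120)
    env.command_gripper(2*r-6,40); print("gap",env.get_finger_gap(),env.get_tcp_pos(),env.get_force(),env.get_t())
    env.line_to([x,y,110],max_speed=200)
    print("lifted gap",env.get_finger_gap(),env.get_t())
    return z-zt
E
python3 - <<'E'
from h import *
env.command_gripper(60); print(env.get_t())
d=pick("L")
env.goto(tip(45,d,-70,70),TILT); print(env.get_t(),env.get_finger_gap(),env.get_tcp_pos(),tip(45,d,-70,70))
env.line_to(tip(45,d,0,15),max_speed=150); print(env.get_t(),env.get_force())
a=read_camera("wrist"); b=read_camera("scene"); c=camera_info("wrist")
save(np.hstack([cv2.resize(a,(400,300)),cv2.resize(b[200:400,120:387],(400,300))]),"place1")
E
```

```text
0.475
gap 31.40751202592943 [469.89487967 239.56642592  20.47642334] [-1.62599881  0.04703137  5.61147275] 3.2
lifted gap 31.558321987024012 3.8
4.9667 31.565598374894762 [571.38574808 -58.12808297 129.20728782] [571.70143673 -59.36831654 130.00198196]
5.7083 [ 0.34506968  0.39370318 -1.8565136 ]
```

View pics/place1.png

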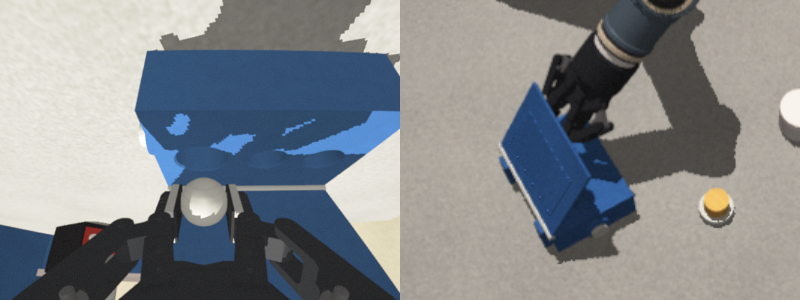

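The wrist view shows the large ball held between the fingers at about (326,322) full-resolution, with the large bore's mouth ahead at about (325,253). I'll check both against the projections.

```bash
python3 - <<'E'
from h import *
T=R.from_euler("xyz",env.get_tcp_rot(),degrees=True); p=env.get_tcp_pos()
print("rot",env.get_tcp_rot())
for d in(6,10.5,14): print(d,proj("wrist",p+T.apply([0,0,-d])))
print("bores",proj("wrist",pose(H,[[45,0,50],[-6,0,50],[-50,0,50],[45,-20,50],[45,20,50],[65,0,50],[25,0,50],[80,-60,50],[-80,-60,50]])))
im=read_camera("wrist"); save(cv2.convertScaleAbs(cv2.resize(im[200:400,200:600],None,fx=2,fy=2,interpolation=cv2.INTER_CUBIC),alpha=1.5,beta=20),"w2")
E
```

```text
rot [ 1.37096620e+02 -7.86256163e-02 -1.47934048e+01]
6 [[324.15622979 317.75874897]]
10.5 [[324.09755682 323.15881635]]
14 [[324.04963975 327.57098603]]
bores [[322.62107873 256.5095796 ]
 [427.7813351  256.4591661 ]
 [515.86478905 256.29175895]
 [322.31097243 235.97194575]
 [322.87318377 273.13458192]
 [281.18736273 256.48728678]
 [364.05238948 256.50817996]
 [216.31292834 176.48485422]
 [672.94581642 180.86442817]]
```

View pics/w2.png

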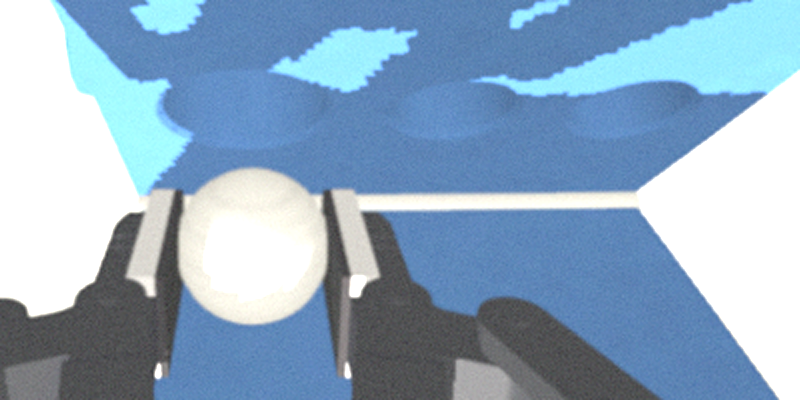

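Ball and bore match their projections within about 1 mm. Releasing now.

```bash
cat >> h.py <<'E'
def release(bx,d,r):
    env.line_to(tip(bx,d,0,0),max_speed=100); print("at",env.get_tcp_pos()-tip(bx,d,0,0),env.get_force())
    env.command_gripper(2*r+14); env.dwell(0.2)
    env.line_to(tip(bx,d,-70,70),max_speed=250); print("t",env.get_t())
E
python3 - <<'E'
from h import *
release(45,10.5,17)
a=read_camera("wrist"); b=read_camera("top")
save(np.hstack([cv2.resize(a,(480,360)),cv2.resize(b[220:330,410:500],(295,360),interpolation=cv2.INTER_CUBIC)]),"rel1")
E
```

```text
at [-0.43789874  0.32276681 -0.79106072] [ 0.16780235 -1.08032657 -1.4436162 ]
t 7.2167
```

View pics/rel1.png

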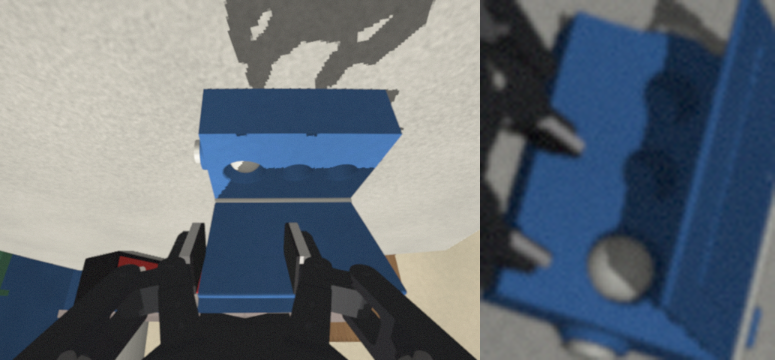

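The large ball sits in the large bore, at (245,167) in the wrist view. Now the two small ones.

```bash
python3 - <<'E'
from h import *
for k,bx in(("A",-50),("B",-6)):
    env.goto([*BALL[k][:2],130],DOWN); env.command_gripper(50)
    d=pick(k)
    if env.get_finger_gap()<19.5: print("LOST?"); break
    env.goto(tip(bx,d,-70,70),TILT); env.line_to(tip(bx,d,0,15),max_speed=150)
    g=env.get_finger_gap(); print("gap",g)
    if g<19.5: break
    release(bx,d-.5,12)
a=read_camera("wrist"); b=read_camera("top")
save(np.hstack([cv2.resize(a[160:320,200:560],(480,213)),cv2.resize(b[220:330,410:500],(174,213),interpolation=cv2.INTER_CUBIC)]),"rel3")
E
```

```text
gap 21.11924155503481 [487.66513912 291.53551995  16.86475262] [-1.21158642  0.99071635  5.52236468] 10.25
lifted gap 20.952197012683776 10.8667
gap 20.84724357806339
at [-0.183018    0.97585736 -0.99509101] [-0.41051043  0.69334155  0.0256174 ]
t 14.4583
gap 21.23399146148119 [452.10968624 187.45518569  16.77312665] [-1.29207734  0.94724193  5.7127162 ] 17.4
lifted gap 21.244656000334363 18.0167
gap 21.143590620503094
at [-0.14151473  0.886662   -0.87215773] [0.08126613 0.97551376 0.03051205]
t 21.2667
```

View pics/rel3.png

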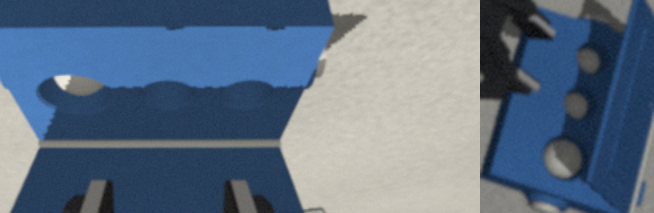

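The top view shows all three balls down in their bores. Now I shut the cover from behind, with the gripper closed.

```bash
python3 - <<'E'
from h import *
D=[180,0,TILT[2]]
def C(th,r=115,off=2.5): return pose(H,[[0,62-r*np.cos(th)+off*np.sin(th)+11,53+r*np.sin(th)+off*np.cos(th)]])[0]
s=C(1.15,off=12); hi=np.array([s[0],s[1],270.])
P=[C(t) for t in np.linspace(1.05,0.0,9)]
print([env.inverse_kinematics(p,D) is not None for p in [hi,s]+P])
env.goto(pose(H,[[-6,-90,270]])[0],D); env.command_gripper(0)
env.line_to(hi,max_speed=250); env.line_to(s,max_speed=200); print(env.get_t(),env.get_force())
for p in P:
    env.line_to(p,max_speed=90); f=env.get_force(); print(np.round(env.get_tcp_pos()-p,1),np.round(f,1))
    if np.linalg.norm(f)>30: print("stop"); break
else:
    p=P[-1].copy()
    for dz in (.7,1.4,2.1,2.8,3.5):
        env.line_to(p-[0,0,dz],max_speed=20); f=env.get_force(); print(dz,env.get_tcp_pos()[2],np.round(f,1))
        if f[2]>18: break
print(env.get_t())
E
```

```text
[True, True, True, True, True, True, True, True, True, True, True]
23.7917 [-0.01187262  0.09245811  1.34175024]
[0.4 1.3 0.1] [-0.8 -0.7 -0.1]
[-0.1  0.9 -0.5] [-0.8  0.2 -0.9]
[-0.2  1.1 -0.7] [ 0.1 -0.   0.3]
[-0.3  0.9 -0.8] [-0.2  0.2 -0. ]
[-0.3  0.8 -0.8] [ 0.9  0.1 -0.7]
[-0.4  0.7 -0.9] [ 0.  -0.1  0.2]
[-0.5  0.5 -0.9] [ 0.5 -0.4 -0.6]
[-0.6  0.3 -0.9] [-0.1  1.  -0.3]
[ 0.8 -0.3  0.1] [ 0.5 -0.7  2.9]
0.7 55.56923923169607 [ 0.5 -0.2  6.4]
1.4 55.524737822001946 [-1.9  0.4 10.7]
2.1 55.465643714767566 [-2.3  1.1 14.4]
2.8 55.44300426434971 [-4.8  0.7 19.2]
27.7083
```

The tip stopped hard at z = 55.4 mm with 19 N. The nominal top of a shut cover is 55.5 mm. I'll back off and look.

```bash
python3 - <<'E'
from h import *
p=env.get_tcp_pos(); env.line_to([p[0],p[1],200],max_speed=150); env.line_to([p[0]-30,p[1]+230,260],max_speed=250)
a=read_camera("top"); b=read_camera("scene"); save(np.hstack([cv2.resize(a[130:370,90:530],(440,240)),cv2.resize(b[120:380,170:430],(240,240))]),"end")
print(env.get_t(),env.get_force())
x=np.load("house.npy")
E
```

```text
30.05 [-0.29123523 -1.10812949 -0.70933171]
```

View pics/end.png

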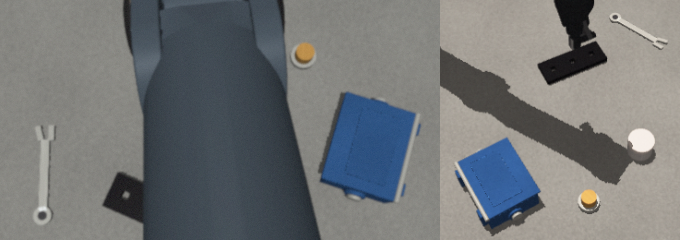

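Cover flat on the housing, rest empty, and the tin, wrench and plug where they were. The robot is touching nothing, so I hand in.

```bash
python3 -c "
from workcell import env
env.close_job()"
```

```text
the job is handed in; nothing more can be done
```

The large ball is in the large bore, a small ball is in each small bore, and the cover is shut. I handed the job in at about 30 s of the 72 s allowed.

- **Balls:** after the third release, the top view showed all three down in their bores. The last picture shows the rest empty.
- **Cover:** pressed down with 19 N, the fingertip stopped at z = 55.4 mm, against a nominal 55.5 mm for the shut cover's top. After I backed off, the pictures show the cover flat on the housing.
- **Bystanders:** the tin, wrench and plug look unmoved. I compared them by eye only, and the tin only in the scene view because the arm hid it from the top camera.
- **Disagreements with nominal:**
  - The cover started at about 0.99 rad, not 1.1, so I leaned the tool 43° for clearance.
  - The finger gap read about 3 mm under the ball diameter on every grasp. No ball slipped.

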